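# Sift the small nuts out of the hand sieve

### The job

Pick up the hand sieve by its wooden grip, carry it gently and level so that nothing falls out on the way, and hold it over the empty yellow tray (not the green tray of bolts). Shake it from side to side there, still level, until both small brass nuts have dropped through the slots into the yellow tray while the large washer stays in the sieve. Then set the sieve down flat on the bench, clear of the yellow tray, with the washer still in it, and let go.

Things in the scene. Friction and masses are not known exactly. Their poses are not given: they have to be found in the camera images.
- sieve_grip (a point): Centre of the sieve's wooden grip, 60 (x) by 14 (y) by 26 mm (z): pinch it across its 14 mm. It is 100 mm above the sieve's flat underside, over its middle, on a bail of 8 mm rod that rises from the sieve's two x ends. z up, x along grip and slots, y across the slots (the way to shake). Sieve: aluminium frame 136 (x) by 107 (y) by 34 mm high, walls 3 mm, about 0.28 kg, standing on the bench.
- sieve_floor (a point): Centre of the sieve's floor, level with the top of its 4 mm thick bars; axes as sieve_grip. Two polished bars along x, 16 mm wide, at y = -19.5 and +19.5 mm; the rest is three 23 mm slots. Parts slide on them above about 3 m/s2 sideways: carrying at 0.15 m/s leaves them; quick 40 to 50 mm strokes along y, about 0.15 s each, back and forth, move them into the slots.
- tray_in (a point): Centre of the inner floor, 5 mm above the bench, of the empty yellow metal tray that is to catch the nuts; axes along its sides, z up. Tray 230 by 230 mm outside, walls 5 mm thick and 45 mm high above the bench; it is fixed. A green tray of the same size, with bolts in it, stands elsewhere on the bench.
- nut_a: Small brass hex nut, 17 mm across flats, 9 mm high, 12 g; origin at the centre of its underside. Starts flat on the bar at y = -19.5 mm.
- nut_b: Small brass hex nut, the same as the other. Starts flat on the bar at y = +19.5 mm.
- washer: Large dark steel washer, 52 mm across, 5 mm thick, 55 g, too large for the slots; origin at the centre of its underside. Starts flat in the sieve.

How it is judged (in metres and radians):
On the way, in this order (a step that is already met when the one before it is completed fails the run):
1. the sieve is held over the yellow tray with both nuts and the washer still in it (horizontal distance between sieve_grip and tray_in below 0.08 m and height (world z) of sieve_grip above 0.125 m and z of nut_a in the frame of sieve_grip between -0.103 and -0.05 m and x of nut_a in the frame of sieve_grip between -0.07 and 0.07 m and y of nut_a in the frame of sieve_grip between -0.055 and 0.055 m and z of nut_b in the frame of sieve_grip between -0.103 and -0.05 m and x of nut_b in the frame of sieve_grip between -0.07 and 0.07 m and y of nut_b in the frame of sieve_grip between -0.055 and 0.055 m and z of washer in the frame of sieve_grip between -0.103 and -0.05 m and x of washer in the frame of sieve_grip between -0.06 and 0.06 m and y of washer in the frame of sieve_grip between -0.05 and 0.05 m), for 0.05 s.
2. both nuts are in the yellow tray while the sieve is still held above it with the washer in it (horizontal distance between sieve_grip and tray_in below 0.08 m and height (world z) of sieve_grip above 0.125 m and z of nut_a in the frame of tray_in between -0.01 and 0.03 m and x of nut_a in the frame of tray_in between -0.112 and 0.112 m and y of nut_a in the frame of tray_in between -0.112 and 0.112 m and z of nut_b in the frame of tray_in between -0.01 and 0.03 m and x of nut_b in the frame of tray_in between -0.112 and 0.112 m and y of nut_b in the frame of tray_in between -0.112 and 0.112 m and z of washer in the frame of sieve_grip between -0.103 and -0.05 m and x of washer in the frame of sieve_grip between -0.06 and 0.06 m and y of washer in the frame of sieve_grip between -0.05 and 0.05 m), for 0.05 s.
At the end, for the whole second after the job is handed in: Both nuts lie at rest inside the yellow tray; the washer lies at rest inside the sieve; the sieve stands flat on the bench (within about 10 mm in height and 0.1 rad), its middle more than 150 mm from the tray's middle (z of nut_a in the frame of tray_in between -0.01 and 0.03 m and x of nut_a in the frame of tray_in between -0.112 and 0.112 m and y of nut_a in the frame of tray_in between -0.112 and 0.112 m and z of nut_b in the frame of tray_in between -0.01 and 0.03 m and x of nut_b in the frame of tray_in between -0.112 and 0.112 m and y of nut_b in the frame of tray_in between -0.112 and 0.112 m and z of washer in the frame of sieve_grip between -0.103 and -0.05 m and x of washer in the frame of sieve_grip between -0.06 and 0.06 m and y of washer in the frame of sieve_grip between -0.05 and 0.05 m and height (world z) of sieve_grip between 0.09 and 0.112 m and angle between sieve_grip's own z axis and vertical below 0.1 rad and horizontal distance between sieve_grip and tray_in above 0.15 m and linear speed of each of washer, nut_a, nut_b below 0.05 m/s); the robot touches nothing.
It fails at once if the sieve is tilted by more than 0.35 rad (20 degrees) (angle between sieve_grip's own z axis and vertical above 0.35 rad).
It also fails if it takes over 54 s, if anything falls off the work surface, if the arm or the gripper's body presses on something with over 40 N, if the wrist force passes 120 N, or if a joint passes its speed limit or range.

### The arm

A 6-joint arm with a two-finger parallel gripper is mounted at the origin on the work surface. World frame = base frame: x ahead of the robot, y to its left, z up, the work surface at z = 0. Lengths are in mm, angles in degrees, forces in N, time in s.
With the tool pointing down it reaches from about 350 to 850 mm from the base axis. Payload 8.1 kg.
Tool frame: the origin (TCP) lies midway between the tips of the shut fingers; the grasp point (between the pads) lies 19 mm behind it (r.tcp_to_grasp is the distance from the TCP to the grasp point, in mm); z points along the fingers, y is the direction in which the jaws open and shut (so a half turn about z gives the same grasp; the last joint's range is limited). The gripper opens to 85 mm and grips with 20 to 120 N. Pads are 22 mm wide; open, the fingers measure 114 mm over their backs; the gripper's body (76 mm by 85 mm) begins 54 mm behind the grasp point. The pads swing forward as they close: fully open they stand 13 mm farther back than shut.
Start: joints at [-77.601, 7.471, 85.268, -0, 87.261, -4.893], TCP at [178.364, -572.88, 231.292] pointing down, gripper open.
Joint ranges: [-169.43, 169.43], [-51.17, 129.36], [1.28, 143.12], [-76.62, 256.62], [0, 156.53], [-152.29, 152.29]. Speed limits (degrees/s): [136.94, 136.94, 159.86, 180, 180, 180].

### API

Orientations are given as [roll, pitch, yaw] about the fixed x, y, z axes, in that order (R = Rz(yaw) Ry(pitch) Rx(roll)).
In Python, from bench import r gives the robot as it stands.
- The arm moves only by the tool jog_arm, never from a script. Its argument "targets" is a list of rows, each a list of 7 numbers: the shift along the tool's x, y, z in m, then the turn, a rotation vector about the tool's x, y, z in rad, then the closure, from 0 (fully open) to 1 (shut). In form: [[dx, dy, dz, wx, wy, wz, claw], ...]. A call has 1 to 5 rows; each row is the pose to reach, as a shift and turn from the pose commanded when the call began, along the tool's axes at that moment; what a row does not reach only later rows make up. A row lasts 1/12 s, in which the tool goes at most 41.7 mm and 7.16 degrees, less where a joint would pass 70% of its speed; a pose out of reach is approached as far as the arm can. A call with a gripper value outside its range is refused whole. The fingers move at their own pace and stop on an object; "newtons" is the grip in N (left out, the last holds). Time passes only in rows, so rows that repeat a pose let the fingers close. It gives the time, the measured TCP pose, the force and the opening at its end, in the units of the state.
- r.sense(): the state, without advancing time (a new reading comes with each control period).
- r.snapshot(name): name is "scene" or "top" or "wrist"; returns a dict with "pixels" (400x640x3 uint8, red, green, blue), "fx", "fy", "cx", "cy" (pixels), "dist" ([k1, k2, p1, p2, k3] as OpenCV has them; the pictures are not rectified), "origin" and "attitude" of the camera in the world. Camera axes: x right, y down, z forward; pixel columns grow to the right and rows downward; lengths in mm; the calibration is good to about 2 mm. A picture is of the moment at which its call begins. There is no depth.
- r.hand_in(): hands the job in, once; it reports no verdict.
The state is a dict: "time": time; "joint_pos": joint angles; "qd": joint speeds; "joint_efforts": joint torques, N m; "tool_pos": TCP position; "tcp_rot": TCP orientation; "ft_force": force on the tool from outside, world axes, zero at the start; "wrist_torque": the same for the moment, N m; "finger_gap": finger opening in mm.
Only numpy, scipy, OpenCV 4.12 (cv2) and the standard library are available. Lean on these libraries where they do the work, as an engineer would, in place of code of your own. Each camera call takes 0.05 s, during which the arm holds its last target.

## Working session

There is one attempt and no reset: what is moved stays moved. The work goes in short steps, Python scripts to look and compute and a tool call to move; the robot and the scene stay as the last step left them, time stands still between calls to the robot, and variables do not carry over. Pictures are saved under pics/ and viewed, and the job is handed in when it is done.

Besides the shell and the picture viewer there is one more tool, called as a command line: name --pt "numbers of a row" for each row, then --argument value for the rest. jog_arm: Moves the arm, as the interface text tells. Its arguments: {"type":"object","properties":{"targets":{"type":"array","items":{"type":"array","items":{"type":"number"}}},"newtons":{"type":"number"}},"required":["targets"]}

```bash
mkdir -p pics; ls
python3 - <<'E'
from bench import r
import cv2
print(r.sense())
for n in ("scene","top","wrist"):
    s=r.snapshot(n); cv2.imwrite(f"pics/{n}0.png",s["pixels"][:,:,::-1])
    print(n,{k:v for k,v in s.items() if k!="pixels"})
E
```

```text
pics
{'time': 0.0, 'joint_pos': array([-7.76020545e+01,  7.51507350e+00,  8.53299348e+01, -2.96132207e-04,
        8.72616424e+01, -4.89457629e+00]), 'qd': array([ 0.08543576,  0.06309901,  0.04010958, -0.02200524,  0.06679229,
       -0.04036507]), 'joint_efforts': array([ 2.33593317e-03, -5.69399929e+01, -5.00552666e+01, -6.69783572e-05,
        1.46810169e-02, -1.42044149e-05]), 'tool_pos': array([ 178.23498098, -572.33463338,  230.23851355]), 'tcp_rot': array([-1.79893713e+02, -8.80502076e-03,  1.72925280e+01]), 'ft_force': array([ 0.31695176,  0.27620591, -0.18066857]), 'wrist_torque': array([ 0.01169136, -0.00097942, -0.02639022]), 'finger_gap': 85.20138133182806}
scene {'fx': 415.60611560684174, 'fy': 415.60611560684174, 'cx': 323.0887116776388, 'cy': 201.6810459681244, 'dist': array([-0.08475337,  0.        ,  0.        ,  0.        ,  0.        ]), 'origin': array([797.67050886, 420.00403619, 834.32661195]), 'attitude': array([-144.03396621,   -0.68006893,  145.18291571])}
top {'fx': 373.32893687076006, 'fy': 373.32893687076006, 'cx': 323.77144231113533, 'cy': 202.74715114379313, 'dist': array([0.00869929, 0.        , 0.        , 0.        , 0.        ]), 'origin': array([341.70872081, -10.32733602, 928.19220954]), 'attitude': array([-169.49421712,   -1.03930296,  -89.74263797])}
wrist {'fx': 339.9303263915298, 'fy': 339.9303263915298, 'cx': 313.1724365080728, 'cy': 195.70648534627426, 'dist': array([-0.03212281,  0.        ,  0.        ,  0.        ,  0.        ]), 'origin': array([ 257.47229586, -548.07845309,  373.23047546]), 'attitude': array([ 1.61270260e+02,  5.67657234e-02, -7.27527293e+01])}
```

View pics/scene0.png

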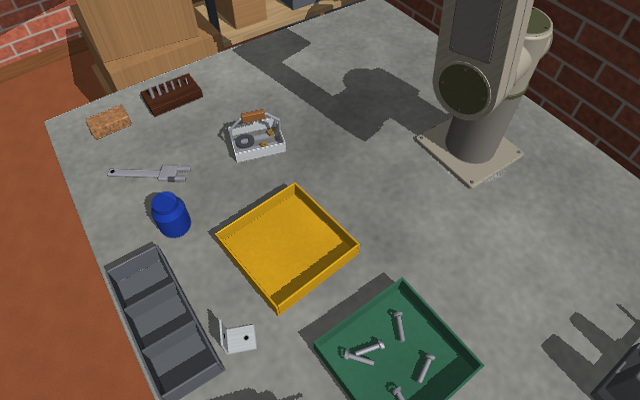

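View pics/top0.png

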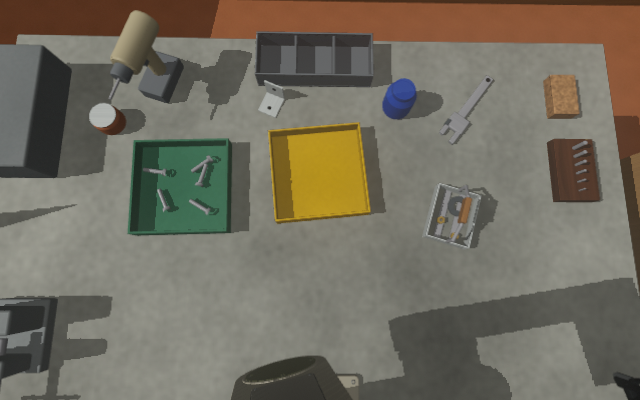

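View pics/wrist0.png

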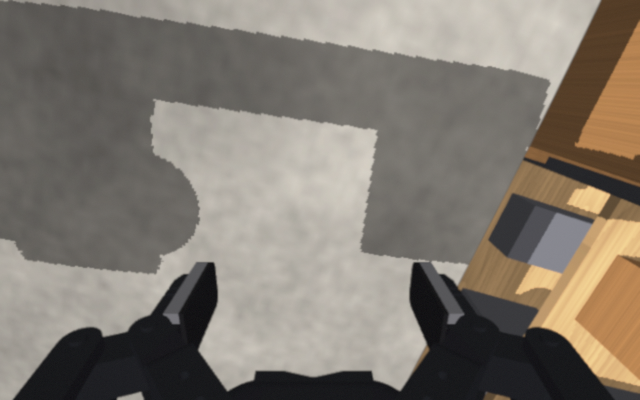

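The top view shows the sieve at about (453,215) with its orange grip at (466,208), and the yellow tray at about (320,172). The scene view shows the grip at (253,117).

```bash
cat > h.py <<'E'
import numpy as np, cv2
from scipy.spatial.transform import Rotation as R
from bench import r
def cam(n):
    s=r.snapshot(n); s["K"]=np.array([[s["fx"],0,s["cx"]],[0,s["fy"],s["cy"]],[0,0,1]])
    s["R"]=R.from_euler("xyz",s["attitude"],degrees=True).as_matrix(); return s
def rays(s,p):
    u=cv2.undistortPoints(np.array(p,float).reshape(-1,1,2),s["K"],s["dist"]).reshape(-1,2)
    return np.c_[u,np.ones(len(u))]@s["R"].T
def plane(s,p,z):
    d=rays(s,p); o=s["origin"]; return o+d*((z-o[2])/d[:,2])[:,None]
def tri(s1,p1,s2,p2):
    a=rays(s1,[p1])[0];b=rays(s2,[p2])[0]
    t=np.linalg.lstsq(np.c_[a,-b],s2["origin"]-s1["origin"],rcond=None)[0]
    x=s1["origin"]+a*t[0];y=s2["origin"]+b*t[1]
    return (x+y)/2,np.linalg.norm(x-y)
def mask(s,lo,hi,roi):
    h=cv2.cvtColor(s["pixels"],cv2.COLOR_RGB2HSV); m=cv2.inRange(h,lo,hi)
    k=np.zeros_like(m);x0,y0,x1,y1=roi;k[y0:y1,x0:x1]=255;return m&k
E
python3 - <<'E'
from h import *
T=cam("top");S=cam("scene")
for s,n,roi in((T,"top",(420,175,490,255)),(S,"scene",(220,100,295,165))):
    x0,y0,x1,y1=roi
    cv2.imwrite(f"pics/{n}_c.png",cv2.resize(s["pixels"][y0:y1,x0:x1,::-1],None,fx=8,fy=8,interpolation=0)[:600,:800])
    m=mask(s,(5,120,60),(22,255,255),roi)
    c=max(cv2.findContours(m,0,1)[0],key=cv2.contourArea)
    print(n,cv2.contourArea(c),cv2.minAreaRect(c),cv2.moments(c)['m10']/cv2.moments(c)['m00'],cv2.moments(c)['m01']/cv2.moments(c)['m00'])
    b=cv2.boxPoints(cv2.minAreaRect(c)); print(plane(s,b,113).round(1))
m=mask(T,(20,150,60),(32,255,255),(255,115,385,230))
c=max(cv2.findContours(m,0,1)[0],key=cv2.contourArea)
h=cv2.approxPolyDP(cv2.convexHull(c),6,True).reshape(-1,2);print(h,plane(T,h,45).round(1))
E
```

```text
top 154.5 ((464.702392578125, 209.72193908691406), (7.682733535766602, 24.72443389892578), 12.094757080078125) 464.6461704422869 209.81445523193096
[[ 454.2 -322.5  113. ]
 [ 508.9 -337.6  113. ]
 [ 505.4 -354.2  113. ]
 [ 450.7 -339.   113. ]]
scene 187.0 ((252.576904296875, 115.8846206665039), (9.413573265075684, 22.749469757080078), 78.69007110595703) 252.52941176470588 115.89572192513369
[[ 507.1 -351.4  113. ]
 [ 451.8 -333.8  113. ]
 [ 465.1 -301.   113. ]
 [ 519.2 -318.6  113. ]]
[[358 123]
 [369 212]
 [277 222]
 [269 130]] [[ 709.7 -110.6   45. ]
 [ 483.9 -134.3   45. ]
 [ 458.2   85.4   45. ]
 [ 688.6  111.5   45. ]]
```

```bash
ls pics
```

```text
scene0.png
scene_c.png
top0.png
top_c.png
wrist0.png
```

View pics/top_c.png

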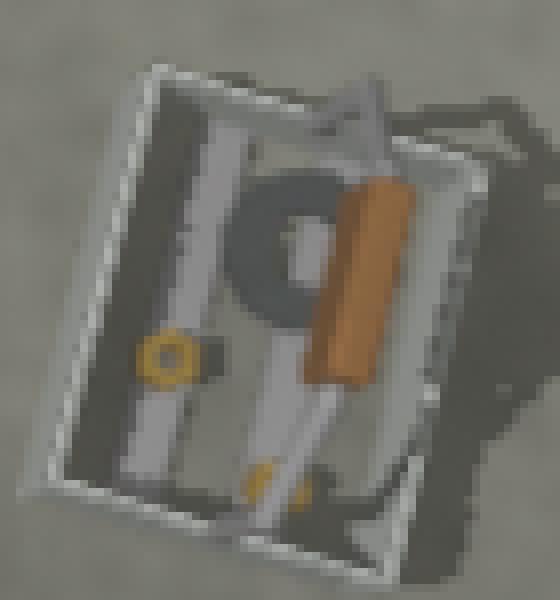

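View pics/scene_c.png

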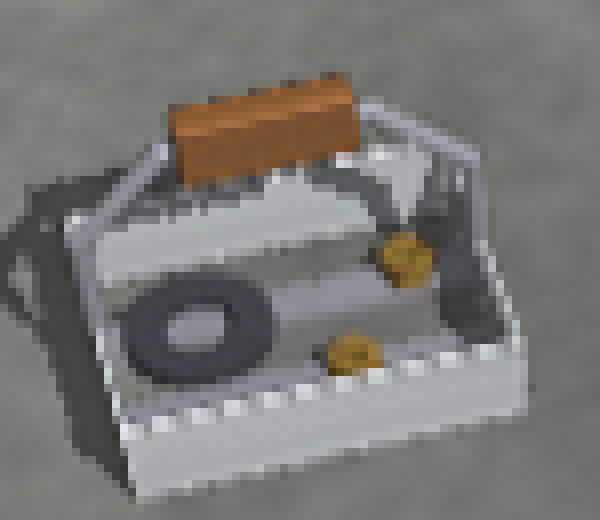

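Run:
```python
from h import *
T=cam("top");S=cam("scene")
f=lambda l,o:np.array(l,float)/8+o-0.5
tg=f([(372,180),(413,187),(375,385),(328,381)],(420,175)); sg=f([(172,108),(345,75),(357,98),(178,130)],(220,100))
print(plane(T,tg,113).round(1),plane(T,tg,113).mean(0)); print(plane(S,sg,113).round(1),plane(S,sg,113).mean(0))
print(tri(T,tg.mean(0),S,sg.mean(0)))
tr=f([(155,65),(488,165),(395,582),(52,480)],(420,175))
p=plane(T,tr,34);print(p.round(1),p.mean(0))
print([np.linalg.norm(p[i]-p[i-1]) for i in range(4)])
for a,b in((3,0),(2,1)): d=p[b]-p[a];print(np.degrees(np.arctan2(d[1],d[0])))
for a,b in((0,1),(3,2)): d=p[b]-p[a];print(np.degrees(np.arctan2(d[1],d[0]))+90)
sr=f([(75,215),(130,425),(520,340)],(220,100)); print(plane(S,sr,34).round(1))
for nm,pp in (("nut1",(170,357)),("nut2",(282,487)),("washer",(308,250))): print(nm,plane(T,f([pp],(420,175)),12))
# tray
m=mask(T,(20,150,60),(32,255,255),(255,115,385,230))
c=max(cv2.findContours(m,0,1)[0],key=cv2.contourArea)
q=plane(T,cv2.approxPolyDP(cv2.convexHull(c),6,True).reshape(-1,2),45)
print(q.mean(0),[np.linalg.norm(q[i]-q[i-1]) for i in range(4)])
m=mask(S,(20,150,60),(32,255,255),(200,175,370,320))
c=max(cv2.findContours(m,0,1)[0],key=cv2.contourArea);h=cv2.approxPolyDP(cv2.convexHull(c),6,True).reshape(-1,2)
print(h,plane(S,h,45))
```

```text
[[ 508.6 -343.1  113. ]
 [ 506.7 -354.5  113. ]
 [ 450.7 -340.1  113. ]
 [ 451.7 -327.1  113. ]] [ 479.42753547 -341.21111524  113.        ]
[[ 505.1 -352.4  113. ]
 [ 451.8 -334.6  113. ]
 [ 454.1 -322.9  113. ]
 [ 508.4 -342.1  113. ]] [ 479.873023   -337.99938388  113.        ]
(array([ 479.15435342, -341.69012499,  110.22908288]), np.float64(1.5263627581230144))
[[ 560.5 -310.3   34. ]
 [ 529.7 -411.5   34. ]
 [ 401.9 -374.2   34. ]
 [ 431.8 -272.4   34. ]] [ 480.96261593 -342.09741069   34.        ]
[np.float64(134.1520535059941), np.float64(105.771975825143), np.float64(133.20562869238472), np.float64(106.04134605503056)]
-16.381787391313953
-16.264094130706606
-16.89553102088658
-16.38269931334837
[[ 526.2 -407.8   34. ]
 [ 556.1 -309.6   34. ]
 [ 431.1 -270.3   34. ]]
nut1 [[ 472.55024917 -317.49458984   12.        ]]
nut2 [[ 432.30448423 -350.05290927   12.        ]]
washer [[ 506.70001989 -362.70205523   12.        ]]
[585.68937377 -11.37957573  45.        ] [np.float64(223.1129236806644), np.float64(227.13927098359238), np.float64(223.36643788333294), np.float64(229.31332827377307)]
[[295 182]
 [359 244]
 [358 253]
 [278 315]
 [215 233]] [[ 485.56146009 -131.88066011   45.        ]
 [ 463.35211641   93.51033548   45.        ]
 [ 478.84355357  110.05284951   45.        ]
 [ 693.62056722  131.32395437   45.        ]
 [ 711.31793967 -110.00022148   45.        ]]
```

```bash
cat > mv.py <<'E'
import sys,numpy as np
from math import *
# cmd pose x y z yaw -> target x y z yaw
def rel(c,t):
    y=radians(c[3]);d=np.array(t[:3])-c[:3]
    return [round(v,4) for v in((cos(y)*d[0]+sin(y)*d[1])/1e3,(sin(y)*d[0]-cos(y)*d[1])/1e3,-d[2]/1e3,0,0,-radians(t[3]-c[3]))]
if __name__=="__main__":
    a=list(map(float,sys.argv[1:]));print(rel(a[:4],a[4:]))
E
python3 mv.py 178.364 -572.88 231.292 17.292 480 -341 200 -16.5
```

```text
[np.float64(0.3569), np.float64(-0.1317), np.float64(0.0313), 0, 0, 0.5898]
```

jog_arm --pt "0.3569 -0.1317 0.0313 0 0 0.5898 0" --pt "0.3569 -0.1317 0.0313 0 0 0.5898 0" --pt "0.3569 -0.1317 0.0313 0 0 0.5898 0" --pt "0.3569 -0.1317 0.0313 0 0 0.5898 0" --pt "0.3569 -0.1317 0.0313 0 0 0.5898 0" --newtons 60

```text
time: 0.77
tool_pos: [336.2, -451.5, 215.0]
tcp_rot: [180.0, -0.0, -16.7]
ft_force: [0.0, -0.2, -0.3]
finger_gap: 85.3
```

```bash
python3 mv.py 336.2 -451.5 215 -16.7 480 -341 200 -16.5
```

```text
[np.float64(0.106), np.float64(-0.1472), np.float64(0.015), 0, 0, -0.0035]
```

jog_arm --pt "0.106 -0.1472 0.015 0 0 0 0" --pt "0.106 -0.1472 0.015 0 0 0 0" --pt "0.106 -0.1472 0.015 0 0 0 0" --pt "0.106 -0.1472 0.015 0 0 0 0" --pt "0.106 -0.1472 0.015 0 0 0 0"

```text
time: 1.18
tool_pos: [481.7, -337.1, 199.5]
tcp_rot: [-179.9, -0.0, -16.1]
ft_force: [0.4, 0.2, -0.8]
finger_gap: 85.4
```

jog_arm --pt "0 0 0 0 0 0 0" --pt "0 0 0 0 0 0 0"

```text
time: 1.35
tool_pos: [478.7, -340.4, 199.8]
tcp_rot: [180.0, 0.0, -16.2]
ft_force: [-0.7, -0.1, 0.0]
finger_gap: 85.5
```

Run:
```python
from h import *
s=r.sense();print(s["tool_pos"],s["tcp_rot"],s["joint_pos"])
for n in("wrist","top"):
    w=cam(n);cv2.imwrite(f"pics/{n}1.png",w["pixels"][:,:,::-1])
```

```text
[ 478.69350751 -340.37037747  199.80412998] [ 1.79991790e+02  3.70523034e-02 -1.61601254e+01] [-4.04009564e+01  6.48012434e+00  8.96388485e+01 -2.28279663e-02
  8.39114420e+01  6.57615936e+01]
```

View pics/wrist1.png

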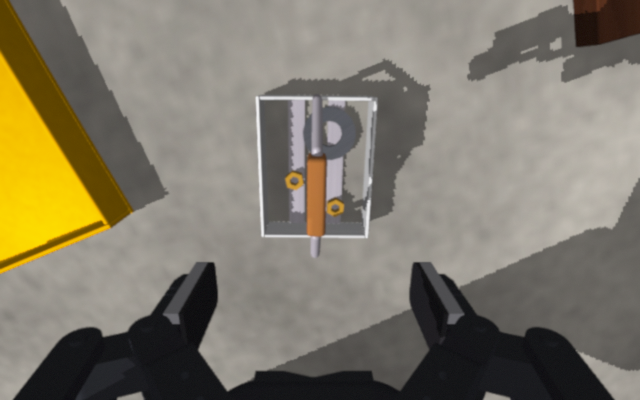

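Wrist view: sieve upright in the frame, grip at (316,157–236) nearly vertical, nuts at (294,181) and (335,208), washer at (331,130).

Run:
```python
from h import *
W=cam("wrist")
m=mask(W,(5,120,60),(19,255,255),(303,140,326,245))
c=max(cv2.findContours(m,0,1)[0],key=cv2.contourArea);re=cv2.minAreaRect(c)
p=plane(W,cv2.boxPoints(re),113);print(re,p.round(1),p.mean(0))
for a in range(4):
    d=p[a]-p[a-1];print(np.linalg.norm(d),np.degrees(np.arctan2(d[1],d[0])))
q=plane(W,[(258,97),(376,99),(368,237),(263,236)],34);print(q,q.mean(0))
for a,b in((3,0),(2,1)): d=q[b]-q[a];print(np.degrees(np.arctan2(d[1],d[0])))
for n in((294,181),(335,208),(331,130)):print(plane(W,[n],12))
```

```text
((313.0, 194.0), (80.0, 18.0), 90.0) [[ 513.1 -345.8  113. ]
 [ 509.6 -357.6  113. ]
 [ 451.7 -341.1  113. ]
 [ 455.5 -328.3  113. ]] [ 482.4761133  -343.20815968  113.        ]
60.2679551656847 -16.863803139055847
12.351349144217187 -106.37797786077874
60.27087684522531 164.11011400768936
13.375800383872283 73.6095942581063
[[ 557.92702843 -315.16656589   34.        ]
 [ 527.1350494  -414.04596775   34.        ]
 [ 399.1849287  -376.23408917   34.        ]
 [ 429.9346332  -275.62884477   34.        ]] [ 478.54540993 -345.2688669    34.        ]
-17.16627430000285
-16.463488189341447
[[ 470.04925532 -319.52751453   12.        ]]
[[ 430.09160988 -351.72701761   12.        ]]
[[ 508.92483176 -369.14541722   12.        ]]
```

jog_arm --pt "0.0014 0.0012 0.035 0 0 0.006 0" --pt "0.0014 0.0012 0.07 0 0 0.006 0" --pt "0.0014 0.0012 0.1 0 0 0.006 0" --pt "0.0014 0.0012 0.119 0 0 0.006 0" --pt "0.0014 0.0012 0.119 0 0 0.006 0.4" --newtons 20

```text
time: 1.92
tool_pos: [475.2, -341.3, 75.5]
tcp_rot: [-179.8, 0.5, -16.8]
ft_force: [-1.0, 0.5, -0.8]
finger_gap: 75.5
```

jog_arm --pt "0 0 0 0 0 0 0.5" --pt "0 0 0 0 0 0 0.6" --pt "0 0 0 0 0 0 0.65"

```text
time: 2.17
tool_pos: [480.4, -344.2, 83.8]
tcp_rot: [179.9, -0.2, -16.7]
ft_force: [0.1, 0.3, -0.1]
finger_gap: 38.8
```

Run:
```python
from h import *
s=r.sense();print(s["tool_pos"],s["tcp_rot"],s["finger_gap"],s["ft_force"])
w=cam("wrist");cv2.imwrite(f"pics/wrist2.png",w["pixels"][:,:,::-1])
```

```text
[ 480.3852792  -344.2283366    83.77100453] [179.90354868  -0.21682305 -16.68272605] 38.7868919339654 [ 0.14198199  0.31388393 -0.090473  ]
```

View pics/wrist2.png

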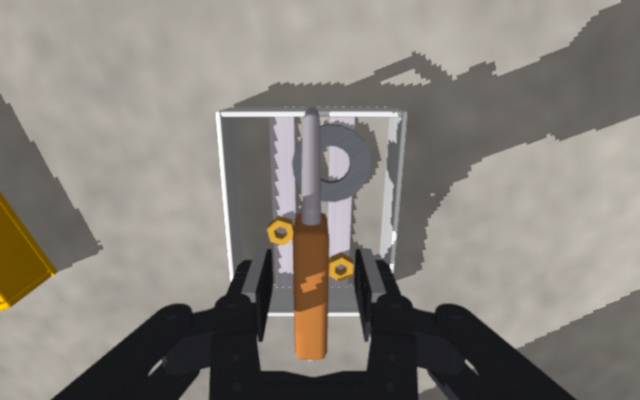

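The grip at (312,290) stands between the pads at (265,290) and (362,290), so it is centred to within about 1–2 mm. I'll close now.

jog_arm --pt "0 0 0 0 0 0 0.72" --pt "0 0 0 0 0 0 0.78" --pt "0 0 0 0 0 0 0.84" --pt "0 0 0 0 0 0 0.9" --pt "0 0 0 0 0 0 1" --newtons 20

```text
time: 2.63
tool_pos: [479.8, -342.9, 82.0]
tcp_rot: [180.0, -0.1, -16.6]
ft_force: [-1.5, 0.7, 6.3]
finger_gap: 13.9
```

jog_arm --pt "0 0 0 0 0 0 1" --pt "0 0 0 0 0 0 1" --pt "0 0 0 0 0 0 1" --newtons 90

```text
time: 2.88
tool_pos: [480.0, -343.1, 82.2]
tcp_rot: [180.0, -0.1, -16.6]
ft_force: [-0.9, -0.3, 6.0]
finger_gap: 12.8
```

Run:
```python
from h import *
s=r.sense();print(s["tool_pos"],s["tcp_rot"],s["finger_gap"],s["ft_force"])
w=cam("wrist");cv2.imwrite(f"pics/wrist3.png",w["pixels"][:,:,::-1])
```

```text
[ 479.97248544 -343.08258335   82.19045642] [ 1.79956981e+02 -9.38184213e-02 -1.66273944e+01] 12.765666239065686 [-0.94153872 -0.2529289   5.96796982]
```

View pics/wrist3.png

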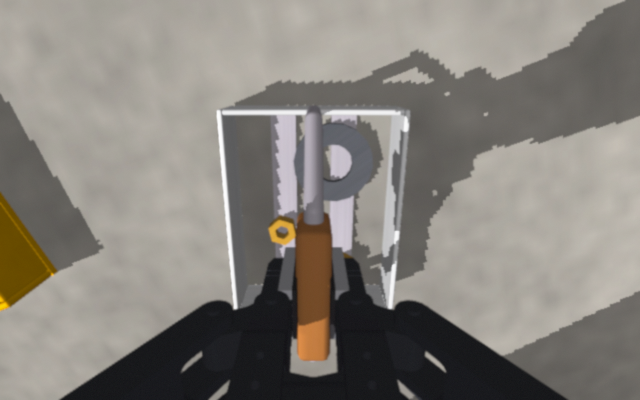

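Gap 12.8 mm and the nuts and washer have not moved. I'll lift with a gentle ramp.

jog_arm --pt "0 0 -0.002 0 0 0 1" --pt "0 0 -0.006 0 0 0 1" --pt "0 0 -0.012 0 0 0 1" --pt "0 0 -0.019 0 0 0 1" --pt "0 0 -0.027 0 0 0 1"

```text
time: 3.35
tool_pos: [479.0, -342.3, 108.1]
tcp_rot: [-180.0, 0.1, -16.6]
ft_force: [1.1, 0.1, -5.2]
finger_gap: 12.3
```

jog_arm --pt "0 0 -0.009 0 0 0 1" --pt "0 0 -0.019 0 0 0 1" --pt "0 0 -0.029 0 0 0 1" --pt "0 0 -0.037 0 0 0 1" --pt "0 0 -0.043 0 0 0 1"

```text
time: 3.77
tool_pos: [479.8, -343.0, 152.9]
tcp_rot: [180.0, -0.1, -16.6]
ft_force: [0.7, -0.8, -3.3]
finger_gap: 12.5
```

```bash
python3 - <<'E'
from h import *
s=r.sense();print(s["tool_pos"],s["tcp_rot"],s["finger_gap"],s["ft_force"],s["wrist_torque"])
for n in("wrist","scene"):
    w=cam(n);cv2.imwrite(f"pics/{n}4.png",w["pixels"][:,:,::-1])
E
python3 mv.py 480 -343 152 -16.6 586 -11 152 -16.6
```

```text
[ 479.79830332 -343.0274474   152.88960899] [ 1.79957130e+02 -9.68930797e-02 -1.66385947e+01] 12.45514661557722 [ 0.71629068 -0.83838872 -3.2615934 ] [ 0.01441479 -0.00959553  0.00871558]
[np.float64(0.0067), np.float64(-0.3484), np.float64(-0.0), 0, 0, -0.0]
```

View pics/scene4.png

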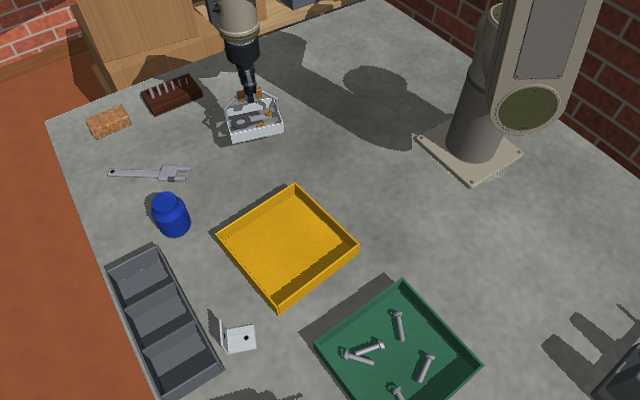

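View pics/wrist4.png

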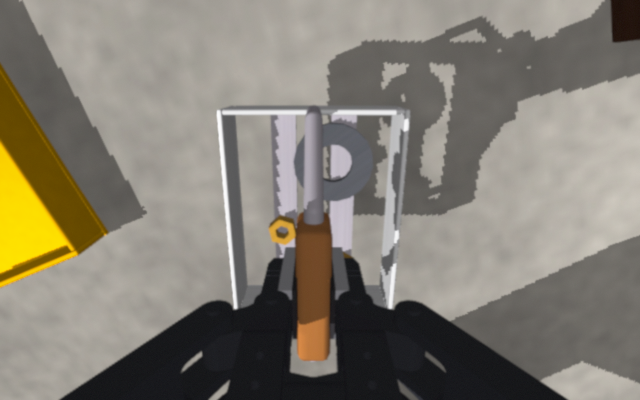

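The sieve hangs level and clear of the bench, with its contents unchanged (left nut at (282,231), washer at (335,160)). I'll carry it along −y of the tool.

jog_arm --pt "0 -0.002 0 0 0 0 1" --pt "0 -0.006 0 0 0 0 1" --pt "0 -0.012 0 0 0 0 1" --pt "0 -0.02 0 0 0 0 1" --pt "0 -0.03 0 0 0 0 1"

```text
time: 4.28
tool_pos: [487.8, -313.0, 150.4]
tcp_rot: [-180.0, 0.1, -16.7]
ft_force: [-0.2, 0.8, -3.7]
finger_gap: 12.8
```

jog_arm --pt "0 -0.011 0 0 0 0 1" --pt "0 -0.022 0 0 0 0 1" --pt "0 -0.033 0 0 0 0 1" --pt "0 -0.044 0 0 0 0 1" --pt "0.001 -0.055 0 0 0 0 1"

```text
time: 4.7
tool_pos: [504.9, -260.1, 151.1]
tcp_rot: [-180.0, 0.0, -16.6]
ft_force: [-0.5, 0.8, -4.0]
finger_gap: 12.5
```

jog_arm --pt "0 -0.011 0 0 0 0 1" --pt "0 -0.022 0 0 0 0 1" --pt "0 -0.033 0 0 0 0 1" --pt "0 -0.044 0 0 0 0 1" --pt "0.001 -0.055 0 0 0 0 1"

```text
time: 5.12
tool_pos: [521.5, -207.9, 151.0]
tcp_rot: [-180.0, 0.0, -16.6]
ft_force: [-0.8, -0.3, -4.1]
finger_gap: 12.7
```

jog_arm --pt "0 -0.011 0 0 0 0 1" --pt "0 -0.022 0 0 0 0 1" --pt "0 -0.033 0 0 0 0 1" --pt "0 -0.044 0 0 0 0 1" --pt "0.001 -0.055 0 0 0 0 1"

```text
time: 5.53
tool_pos: [538.2, -155.6, 151.0]
tcp_rot: [-180.0, 0.0, -16.6]
ft_force: [-0.3, 0.4, -4.7]
finger_gap: 12.7
```

jog_arm --pt "0 -0.011 0 0 0 0 1" --pt "0 -0.022 0 0 0 0 1" --pt "0 -0.033 0 0 0 0 1" --pt "0 -0.044 0 0 0 0 1" --pt "0.001 -0.055 0 0 0 0 1"

```text
time: 5.95
tool_pos: [554.9, -103.1, 151.0]
tcp_rot: [180.0, 0.0, -16.6]
ft_force: [0.9, 0.6, -3.8]
finger_gap: 12.6
```

jog_arm --pt "0 -0.011 0 0 0 0 1" --pt "0 -0.022 0 0 0 0 1" --pt "0 -0.033 0 0 0 0 1" --pt "0 -0.044 0 0 0 0 1" --pt "0.001 -0.055 0 0 0 0 1"

```text
time: 6.37
tool_pos: [571.6, -50.7, 151.0]
tcp_rot: [180.0, 0.0, -16.6]
ft_force: [-0.3, 0.0, -3.2]
finger_gap: 12.7
```

jog_arm --pt "0 -0.011 0 0 0 0 1" --pt "0 -0.021 0 0 0 0 1" --pt "0 -0.029 0 0 0 0 1" --pt "0.001 -0.035 0 0 0 0 1" --pt "0.001 -0.039 0 0 0 0 1"

```text
time: 6.78
tool_pos: [583.9, -14.0, 151.0]
tcp_rot: [180.0, -0.0, -16.6]
ft_force: [-0.1, 0.1, -3.0]
finger_gap: 13.0
```

jog_arm --pt "0 -0.0015 0.001 0 0 0 1" --pt "0 -0.002 0.004 0 0 0 1" --pt "0 -0.002 0.008 0 0 0 1" --pt "0 -0.002 0.011 0 0 0 1" --pt "0 -0.002 0.012 0 0 0 1"

```text
time: 7.2
tool_pos: [583.4, -13.2, 137.9]
tcp_rot: [180.0, 0.1, -16.7]
ft_force: [-0.5, 0.8, -4.1]
finger_gap: 12.6
```

Run:
```python
from h import *
s=r.sense();print(s["tool_pos"],s["tcp_rot"],s["finger_gap"],s["joint_pos"])
for n in("wrist","scene","top"):
    w=cam(n);cv2.imwrite(f"pics/{n}5.png",w["pixels"][:,:,::-1])
```

```text
[583.44118058 -13.18718871 137.90882624] [ 1.79977124e+02  8.52309656e-02 -1.66714176e+01] 12.600759452845491 [-6.32347879e+00  8.58595086e+00  9.39616358e+01 -7.36785050e-03
  7.75403672e+01  1.00349517e+02]
```

View pics/scene5.png

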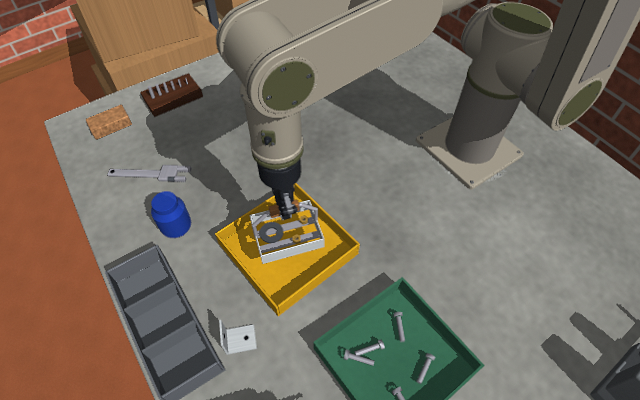

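View pics/wrist5.png

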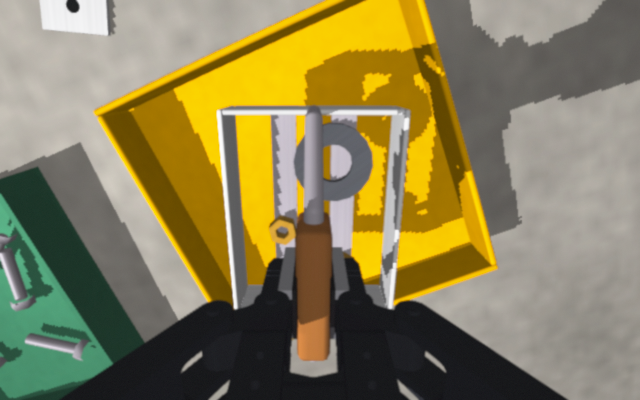

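View pics/top5.png

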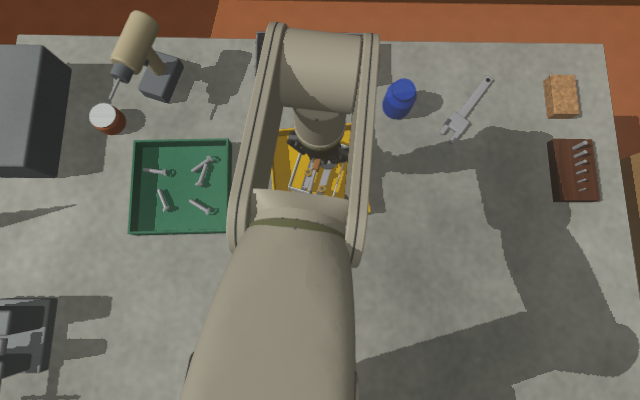

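Both nuts (scene (304,220), (297,238)) and the washer are still in, and the sieve is over the yellow tray with its underside about 57 mm up. Shaking starts now.

jog_arm --pt "0 0.022 0 0 0 0 1" --pt "0 0 0 0 0 0 1" --pt "0 -0.022 0 0 0 0 1" --pt "0 0 0 0 0 0 1" --pt "0 0.022 0 0 0 0 1" --newtons 110

```text
time: 7.77
tool_pos: [578.4, -32.4, 139.5]
tcp_rot: [-180.0, -0.0, -16.4]
ft_force: [0.2, -0.5, -3.4]
finger_gap: 12.5
```

jog_arm --pt "0 -0.022 0 0 0 0 1" --pt "0 -0.044 0 0 0 0 1" --pt "0 -0.022 0 0 0 0 1" --pt "0 0 0 0 0 0 1" --pt "0 -0.022 0 0 0 0 1"

```text
time: 8.18
tool_pos: [583.2, -18.9, 139.2]
tcp_rot: [179.8, -0.0, -16.9]
ft_force: [-0.3, -2.3, -3.3]
finger_gap: 11.8
```

```bash
cat > look.py <<'E'
from h import *
import sys
k=sys.argv[1]
s=r.sense();print(s["time"],s["tool_pos"],s["tcp_rot"],s["finger_gap"])
a=cam("wrist")["pixels"];b=cam("scene")["pixels"]
b=cv2.resize(b[175:325,200:380],None,fx=400/150,fy=400/150,interpolation=2)
im=np.hstack([a[:,90:410],b])[:,:,::-1];cv2.imwrite(f"pics/look{k}.png",im);print(im.shape)
E
python3 look.py 6
```

```text
8.1833 [583.17858782 -18.87234678 139.2231348 ] [ 1.79767218e+02 -2.53492248e-02 -1.68728663e+01] 11.843609050646021
(400, 800, 3)
```

View pics/look6.png

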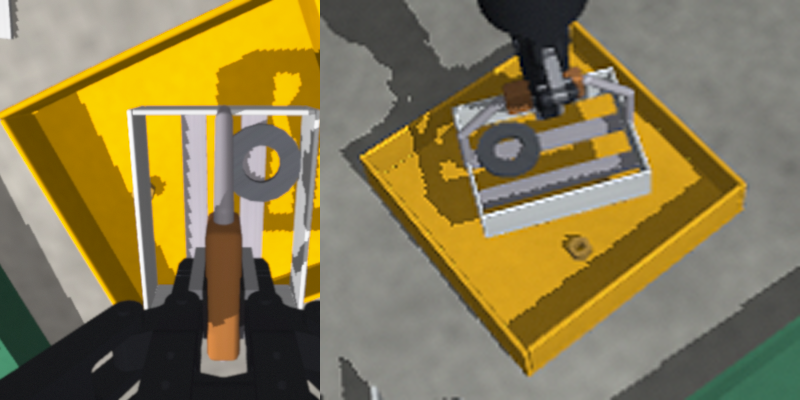

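One nut lies in the tray (crop (578,246)). The bars look clear, but I can't see the second nut, so I'll shake a little more and look again.

jog_arm --pt "0 -0.022 0 0 0 0 1" --pt "0 0 0 0 0 0 1" --pt "0 0.022 0 0 0 0 1" --pt "0 0 0 0 0 0 1" --pt "0 -0.022 0 0 0 0 1"

```text
time: 8.7
tool_pos: [590.5, 6.3, 139.4]
tcp_rot: [180.0, -0.0, -16.9]
ft_force: [0.3, 0.7, -3.6]
finger_gap: 12.7
```

jog_arm --pt "0 0.012 0 0 0 0 1" --pt "0 0.022 0 0 0 0 1" --pt "0 0.022 0 0 0 0 1" --pt "0 0.022 0 0 0 0 1" --pt "0 0.022 0 0 0 0 1"

```text
time: 9.12
tool_pos: [584.1, -13.3, 139.1]
tcp_rot: [-180.0, -0.0, -16.7]
ft_force: [0.6, -0.2, -3.3]
finger_gap: 12.6
```

jog_arm --pt "0.002 0 -0.002 0 0 0 1" --pt "0.006 0 -0.006 0 0 0 1" --pt "0.012 0 -0.012 0 0 0 1" --pt "0.02 0 -0.02 0 0 0 1" --pt "0.028 0 -0.028 0 0 0 1"

```text
time: 9.53
tool_pos: [611.8, -20.9, 168.0]
tcp_rot: [-180.0, -0.0, -16.6]
ft_force: [0.4, -0.3, -3.7]
finger_gap: 12.4
```

jog_arm --pt "0.007 0 -0.007 0 0 0 1" --pt "0.012 0 -0.013 0 0 0 1" --pt "0.015 0 -0.018 0 0 0 1" --pt "0.015 0 -0.02 0 0 0 1"

```text
time: 9.87
tool_pos: [626.4, -25.4, 188.3]
tcp_rot: [-180.0, -0.1, -16.6]
ft_force: [-0.1, 0.5, -3.4]
finger_gap: 12.1
```

```bash
python3 look.py 7
```

```text
9.8667 [626.420518   -25.38745041 188.28501385] [-1.79986159e+02 -9.39037746e-02 -1.66438030e+01] 12.098692679468849
(400, 800, 3)
```

View pics/look7.png

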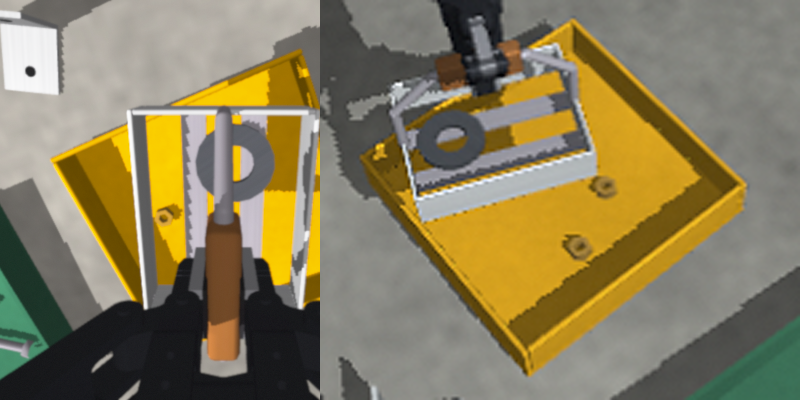

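Both nuts are in the tray at crop (578,246) and (605,186), and the washer is in the sieve. Next I carry the sieve back to its original place.

jog_arm --pt "0 0.002 0 0 0 0 1" --pt "-0.001 0.006 0 0 0 0 1" --pt "-0.002 0.012 0 0 0 0 1" --pt "-0.003 0.02 0 0 0 0 1" --pt "-0.005 0.03 0 0 0 0 1"

```text
time: 10.38
tool_pos: [611.4, -53.0, 186.8]
tcp_rot: [180.0, 0.0, -16.6]
ft_force: [-0.3, 0.3, -3.8]
finger_gap: 12.1
```

jog_arm --pt "-0.002 0.011 0 0 0 0 1" --pt "-0.004 0.022 0 0 0 0 1" --pt "-0.006 0.033 0 0 0 0 1" --pt "-0.007 0.044 0 0 0 0 1" --pt "-0.008 0.055 0 0 0 0 1"

```text
time: 10.8
tool_pos: [588.0, -104.1, 187.1]
tcp_rot: [180.0, -0.0, -16.7]
ft_force: [-0.6, 0.9, -3.9]
finger_gap: 12.8
```

jog_arm --pt "-0.002 0.011 0 0 0 0 1" --pt "-0.004 0.022 0 0 0 0 1" --pt "-0.006 0.033 0 0 0 0 1" --pt "-0.007 0.044 0 0 0 0 1" --pt "-0.008 0.055 0 0 0 0 1"

```text
time: 11.22
tool_pos: [564.6, -154.3, 187.1]
tcp_rot: [-180.0, -0.0, -16.6]
ft_force: [0.0, -0.3, -4.1]
finger_gap: 12.4
```

jog_arm --pt "-0.002 0.011 0 0 0 0 1" --pt "-0.004 0.022 0 0 0 0 1" --pt "-0.006 0.033 0 0 0 0 1" --pt "-0.007 0.044 0 0 0 0 1" --pt "-0.008 0.055 0 0 0 0 1"

```text
time: 11.63
tool_pos: [541.2, -204.7, 187.1]
tcp_rot: [-180.0, -0.0, -16.6]
ft_force: [-0.7, 0.1, -4.1]
finger_gap: 12.3
```

jog_arm --pt "-0.002 0.011 0 0 0 0 1" --pt "-0.004 0.022 0 0 0 0 1" --pt "-0.006 0.033 0 0 0 0 1" --pt "-0.007 0.044 0 0 0 0 1" --pt "-0.008 0.055 0 0 0 0 1"

```text
time: 12.05
tool_pos: [517.8, -255.1, 187.0]
tcp_rot: [-180.0, -0.0, -16.6]
ft_force: [-0.9, -0.7, -3.9]
finger_gap: 12.4
```

jog_arm --pt "-0.002 0.011 0 0 0 0 1" --pt "-0.004 0.022 0 0 0 0 1" --pt "-0.006 0.033 0 0 0 0 1" --pt "-0.007 0.044 0 0 0 0 1" --pt "-0.008 0.055 0 0 0 0 1"

```text
time: 12.47
tool_pos: [494.4, -305.5, 187.1]
tcp_rot: [180.0, -0.0, -16.6]
ft_force: [0.7, 0.6, -3.4]
finger_gap: 12.1
```

jog_arm --pt "-0.001 0.011 0 0 0 0 1" --pt "-0.002 0.021 0 0 0 0 1" --pt "-0.003 0.029 0 0 0 0 1" --pt "-0.004 0.035 0 0 0 0 1" --pt "-0.004 0.038 0 0 0 0 1"

```text
time: 12.88
tool_pos: [479.7, -340.6, 187.0]
tcp_rot: [180.0, 0.0, -16.7]
ft_force: [-0.0, 0.3, -4.1]
finger_gap: 12.6
```

jog_arm --pt "0 0 0.003 0 0 0 1" --pt "0 0 0.009 0 0 0 1" --pt "0 0 0.018 0 0 0 1" --pt "0 0 0.029 0 0 0 1" --pt "0 0 0.04 0 0 0 1"

```text
time: 13.3
tool_pos: [480.1, -339.1, 145.4]
tcp_rot: [-180.0, 0.0, -16.6]
ft_force: [-0.6, -0.4, -3.7]
finger_gap: 12.0
```

jog_arm --pt "0 0 0.011 0 0 0 1" --pt "0 0 0.022 0 0 0 1" --pt "0 0 0.033 0 0 0 1" --pt "0 0 0.042 0 0 0 1" --pt "0 0 0.048 0 0 0 1"

```text
time: 13.72
tool_pos: [479.6, -339.2, 97.1]
tcp_rot: [-180.0, 0.1, -16.6]
ft_force: [0.9, 0.3, -3.7]
finger_gap: 12.4
```

jog_arm --pt "0 0 0.004 0 0 0 1" --pt "0 0 0.007 0 0 0 1" --pt "0 0 0.009 0 0 0 1" --pt "0 0 0.01 0 0 0 1" --pt "0 0 0.01 0 0 0 1"

```text
time: 14.13
tool_pos: [480.3, -339.9, 89.3]
tcp_rot: [180.0, -0.0, -16.6]
ft_force: [-0.2, -0.2, -3.6]
finger_gap: 12.0
```

jog_arm --pt "0 0 0.002 0 0 0 1" --pt "0 0 0.004 0 0 0 1" --pt "0 0 0.006 0 0 0 1" --pt "0 0 0.006 0 0 0 1" --pt "0 0 0.006 0 0 0 1"

```text
time: 14.55
tool_pos: [480.0, -339.6, 82.8]
tcp_rot: [-180.0, 0.0, -16.6]
ft_force: [0.5, 0.0, -3.8]
finger_gap: 11.9
```

jog_arm --pt "0 0 0.001 0 0 0 1" --pt "0 0 0.002 0 0 0 1" --pt "0 0 0.002 0 0 0 1"

```text
time: 14.8
tool_pos: [480.5, -340.0, 82.2]
tcp_rot: [180.0, -0.0, -16.6]
ft_force: [-2.7, 1.8, 3.3]
finger_gap: 12.7
```

Contact: the force flipped from −3.8 to +3.3 N at the original height. I'll open the gripper gradually and retreat upward.

jog_arm --pt "0 0 0 0 0 0 0.8" --pt "0 0 0 0 0 0 0.6" --pt "0 0 0 0 0 0 0.4" --pt "0 0 0 0 0 0 0.2" --pt "0 0 0 0 0 0 0" --newtons 20

```text
time: 15.22
tool_pos: [480.3, -339.8, 81.1]
tcp_rot: [180.0, -0.0, -16.6]
ft_force: [-0.8, -0.9, 0.2]
finger_gap: 64.8
```

jog_arm --pt "0 0 0 0 0 0 0" --pt "0 0 0 0 0 0 0" --pt "0 0 0 0 0 0 0" --pt "0 0 0 0 0 0 0"

```text
time: 15.55
tool_pos: [480.1, -339.7, 81.0]
tcp_rot: [-180.0, 0.0, -16.6]
ft_force: [0.2, -0.8, -0.3]
finger_gap: 85.2
```

jog_arm --pt "0 0 -0.005 0 0 0 0" --pt "0 0 -0.02 0 0 0 0" --pt "0 0 -0.045 0 0 0 0" --pt "0 0 -0.075 0 0 0 0" --pt "0 0 -0.11 0 0 0 0"

```text
time: 15.97
tool_pos: [479.2, -338.9, 190.8]
tcp_rot: [-179.9, 0.2, -16.6]
ft_force: [0.9, -0.7, -1.3]
finger_gap: 85.6
```

jog_arm --pt "0 0 -0.025 0 0 0 0" --pt "0 0 -0.04 0 0 0 0" --pt "0 0 -0.04 0 0 0 0" --pt "0 0 -0.04 0 0 0 0" --pt "0 0 -0.04 0 0 0 0"

```text
time: 16.38
tool_pos: [479.7, -339.3, 229.8]
tcp_rot: [-180.0, 0.1, -16.6]
ft_force: [0.1, 1.0, 0.1]
finger_gap: 85.2
```

Run:
```python
from h import *
s=r.sense();print(s["tool_pos"],s["finger_gap"],s["ft_force"],s["qd"])
a=cam("wrist")["pixels"];cv2.imwrite("pics/wrist8.png",a[:,:,::-1])
T=cam("top");S=cam("scene")
cv2.imwrite("pics/scene8.png",S["pixels"][:,:,::-1]);cv2.imwrite("pics/top8.png",cv2.resize(T["pixels"][110:260,240:520,::-1],None,fx=2.8,fy=2.8))
```

```text
[ 479.71922109 -339.34086104  229.81101679] 85.19856212681012 [0.09260608 0.96464172 0.14221097] [ 0.05223603  0.88246135  1.02084637 -0.1201212   0.03588385  0.04588706]
```

View pics/wrist8.png

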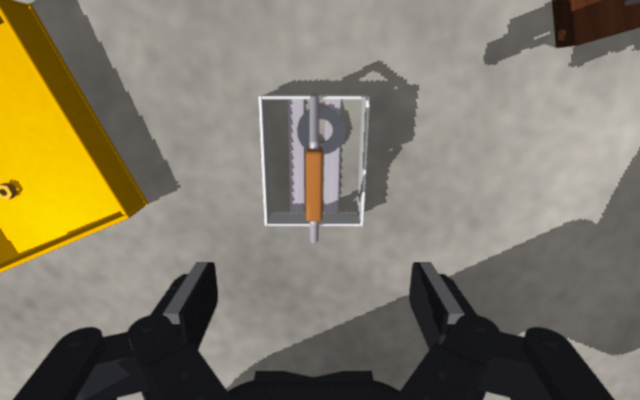

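View pics/scene8.png

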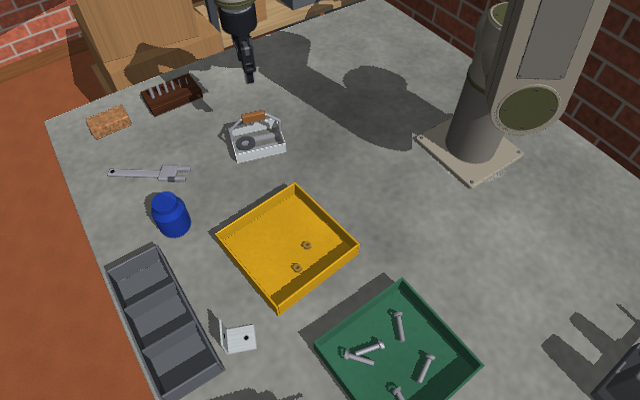

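View pics/top8.png

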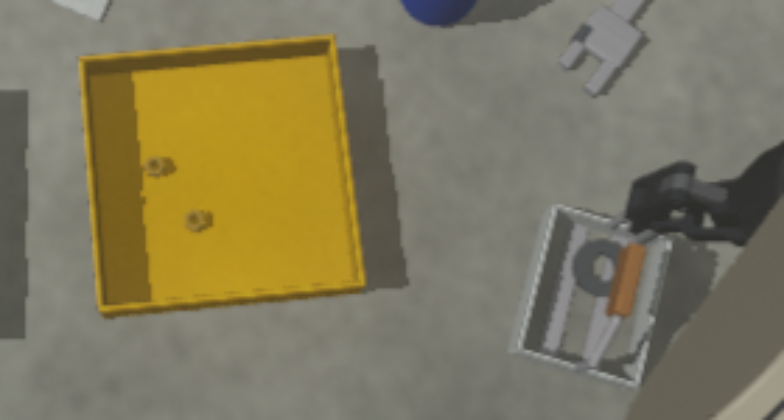

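All views agree: the nuts lie in the yellow tray (top crop (158,166) and (199,220)), and the sieve stands flat on the bench with the washer in it, clear of the tray. The gripper is open about 100 mm above the sieve and touches nothing.

```bash
python3 -c "
from bench import r
print(r.hand_in())"
```

```text
the job is handed in; nothing more can be done
None
```

I carried the sieve level to the yellow tray, shook both brass nuts into it, and set the sieve back down about where it started. I handed the job in at about 16.5 s of the 54 s allowed; it reports no verdict.

- **Before the shake:** the pictures showed both nuts and the washer still in the sieve, which was held over the yellow tray.
- **Shake:** I used about 44 mm strokes along the sieve's y. With the sieve still above the tray, the pictures showed both nuts on its floor and the washer still in the sieve.
- **After release:** the sieve stands flat on the bench at about (480, -340) mm, roughly 345 mm from the tray's middle. The washer is in it and both nuts are in the tray. The gripper is open about 100 mm above the sieve, with only noise on the force reading.
- **Disagreements:** the first readings of the grip's position differed by up to about 7 mm between views. I used their average, and the pads closed centred on the grip. After the first shake only one nut was visible, so I shook again before confirming both.

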